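# Lock a lens rest into the spring channel against its stop

### The job

Fit the lens rest that has the oblong foot (not the one with the round foot) into the channel of the test fixture: put its foot down through the slot, press it against the spring strip, turn it a quarter turn under the lips, and let it up so that its grooves catch the lips, with its stem bearing on the sprung plunger of the stop block and pushing it in by about 2 mm. Go by feel: press no harder than the strip's spring needs, and never drive the plunger in to its end. Leave it standing there locked, let go of it, and leave the other things on the bench where they are.

Things in the scene. Friction and masses are not known exactly. Their poses are not given: they have to be found in the camera images.
- rest: the lens rest to be fitted, 140 g, steel, 70 mm tall, standing on its foot: oblong foot 39 mm long (x) by 18 mm wide (y), 9 mm high, corners cut away; round stem 18 mm across; from 42 to 66 mm up a bar head 34 mm long (x, parallel to the foot) by 14 mm wide (y) to grip and turn it by; white nylon pad on top, 12 mm across, up to 70 mm. Origin: middle of the foot's underside, z up
- rest_head (a point): point on the lens rest's stem axis half-way up its bar head, 54 mm above its underside; axes as the rest's: x along the bar and the foot, y across the 14 mm
- rest_foot (a point): the middle of the underside of the lens rest's foot, on the stem's axis; same axes. On the foot's upper face near each end a 3 mm high ridge (inner side 16 mm from the axis) leaves a groove between ridge and stem; groove floors are 6 mm above the underside
- channel: aluminium base plate 300 x 120 x 12 mm fixed on the bench with a steel channel on it, 268 mm long, 52 mm wide, top of its lips 40 mm above the bench. Origin: under the plate's middle at bench level; x along the channel, y across, z up. Slot between the lips 22 mm wide, closed at both ends; cavity below 45 mm wide. The foot passes the slot only lengthwise. It bears at most 25 N from the rest
- lips (a point): middle of the slot, level with the lips' top. Lips 3.5 mm thick; their inner edges, 11 to 14 mm from the middle, turn down to 7 mm below the top. The foot turns freely once its underside is 16 mm or more below the top (19 mm: end of travel). Turned across and let up, it is lifted till these edges rest on its groove floors: underside then 13 mm below the top, 27 mm above the bench
- strip (a joint): plastic spring strip, 40 mm wide, the channel's floor: 0 at rest, its top 9 mm below the lips' top; grows as it is pressed straight down, to 0.010 m at the hard end of travel. About 1.2 N per mm: 5.5 N with the rest seated, 9 N where the foot clears the lips' edges, 13 N at the end of travel, rising steeply beyond. A foot slid along it under load drags
- plunger (a joint): sprung steel plunger of the stop block, 20 mm wide, 8 mm high, 1 to 9 mm above the lips' top, standing 7 mm out of the block towards the channel's -x; it is pushed in along the channel's +x: 0 at rest, 0.005 m at the hard end. It starts to give at 2 N and takes 1 N more per mm. The round stem bears on its flat end, the stem's axis then 9 mm from that end
- slot_free (a point): point of the slot, level with the lips' top, 15 mm to -x of the slot's middle: a lengthwise foot centred here or further to -x always clears the stop. The stop, an aluminium block 30 x 52 mm, 10 mm high, is clamped on the lips to +x of here, bridging the slot; its place differs each time and is not measured: the plunger's end is 8 to 58 mm to +x of the slot's middle. The pressed-down foot passes under both
- round_rest_head (a point): the other lens rest, same stem and bar head, but on a round foot disc 36 mm across that cannot enter the slot; a bystander. Point half-way up its head, 54 mm above its underside
- buffer_center (a point): small white nylon buffer, an upright cylinder 24 mm across and 14 mm high, near the rests; a bystander. Point at its centre
- gauge_mid (a point): steel gauge block 30 x 35 mm lying flat, 9 mm high; a bystander. Point at its centre
- glasses_mid (a point): pair of spectacles, 130 mm wide, standing on its rims and temple tips; a bystander. Point in the middle of its front, 20 mm up
Things that resemble listed ones, but are neither listed nor needed, are in the scene too. Leave any green look-alike of the rest alone.

How it is judged:
On the way, in this order (a step that is already met when the one before it is completed fails the run):
1. the foot is down in the slot, lengthwise, and presses the spring strip (y of rest_foot in the frame of channel between -0.004 and 0.004 m and x of rest_foot in the frame of channel between -0.13 and 0.08 m and value of joint strip above 0.003 m and angle between the x axis of rest_foot and the x axis of channel, either way round below 0.4 rad), for 0.1 s.
2. the foot is turned across the channel under the lips (y of rest_foot in the frame of channel between -0.004 and 0.004 m and x of rest_foot in the frame of channel between -0.13 and 0.08 m and value of joint strip above 0.003 m and angle between the x axis of rest_foot and the y axis of channel, either way round below 0.25 rad and z of rest_foot in the frame of channel below 0.0285 m), for 0.1 s.
At the end, for the whole second after the job is handed in: The rest is released, still and locked: foot across the channel (0.25 rad), underside 27 mm above the bench (1.5 mm) with the lips' edges in its grooves, axis within 3 mm of the channel's middle, upright (0.1 rad), stem holding the stop's plunger in by 0.4 to 4 mm (angle between the x axis of rest_foot and the y axis of channel, either way round below 0.25 rad and z of rest_foot in the frame of channel between 0.0255 and 0.0285 m and y of rest_foot in the frame of channel between -0.003 and 0.003 m and x of rest_foot in the frame of channel between -0.01 and 0.055 m and value of joint plunger between 0.0004 and 0.004 m and angle between rest_foot's own z axis and vertical below 0.1 rad and value of joint strip above 0.002 m and linear speed of rest below 0.02 m/s and contact force between the fingers and rest below 0.1 N); the robot touches nothing.
It fails at once if the rest is forced against the channel or its strip with more than 25 N (contact force between rest and channel above 25 N).
It fails at once if the plunger is driven in to its hard end (more than 4.7 mm) (value of joint plunger above 0.0047 m).
It fails at once if a bystander is moved by more than 20 mm (distance of any of round_rest_head, buffer_center, gauge_mid, glasses_mid from where it was at the start of the episode above 0.02 m).
It also fails if it takes over 72 s, if anything falls off the work surface, if the arm or the gripper's body presses on something with over 40 N, if the wrist force passes 120 N, or if a joint passes its speed limit or range.

### The arm

A 6-joint arm with a two-finger parallel gripper is mounted at the origin on the work surface. World frame = base frame: x ahead of the robot, y to its left, z up, the work surface at z = 0. Lengths are in m, angles in rad, forces in N, time in s.
With the tool pointing down it reaches from about 0.275 to 1 m from the base axis. Payload 8.4 kg.
Tool frame: the origin (TCP) lies on the centre line of the jaws, within the pads' length; the fingertips stand r.tip_extent ahead of it and the grasp point (between the pads) is the TCP (r.tip_extent is the distance from the TCP to the fingertips, in m); z points along the fingers, y is the direction in which the jaws open and shut (so a half turn about z gives the same grasp; the last joint's range is limited). The gripper opens to 85 mm and grips with 20 to 120 N. Pads are 22 mm wide; open, the fingers measure 114 mm over their backs; the gripper's body (76 mm by 85 mm) begins 54 mm behind the grasp point. The pads swing forward as they close: fully open they stand 13 mm farther back than shut.
Start: joints at [1.205, 0.353, 1.633, -0, 1.155, -0.002], TCP at [0.222, 0.584, 0.25] pointing down, gripper open.
Joint ranges: [-2.63, 2.63], [-0.92, 2.1], [0.06, 2.66], [-1.3, 4.44], [0, 2.69], [-3.02, 3.02]. Speed limits (rad/s): [2.22, 2.22, 2.79, 3.14, 3.14, 3.14].

### API

Orientations are given as a rotation vector (axis times angle).
In Python, from rig import r gives the robot as it stands. The module is installed in compiled form; this text tells all that it offers.
- The arm moves only by the tool drive_tool, never from a script. Its argument "moves" is a list of rows, each an object of numbers: "wx", "wy", "wz": the turn, a rotation vector about the world's x, y, z in degrees; "dx", "dy", "dz": the shift along the world's x, y, z in m; "claw": the closure, from -1 (fully open) to 1 (shut), so that 0 is half open. A call has 1 to 12 rows; each row shifts and turns the pose as measured when the row begins; what a row does not reach is not made up. A row lasts 1/10 s, in which the tool goes at most 50 mm and 8.59 degrees, less where a joint would pass 70% of its speed; a pose out of reach is approached as far as the arm can. A call with a gripper value outside its range is refused whole. The fingers move at their own pace and stop on an object; "grip_force" is the grip in N (left out, the last holds). Time passes only in rows, so rows that do not move let the fingers close. It gives the time, the measured TCP pose, the force and the opening at its end, in the units of the state.
- r.observe(): the state, without advancing time (a new reading comes with each control period).
- r.read_camera(name): name is "side" or "top" or "wrist"; returns the picture (420x560x3 uint8, red, green, blue); there is no depth.
- r.get_calibration(name): a dict with "camera_matrix" (3x3 intrinsics, pixels), "extrinsics" (4x4, takes a point from world to camera coordinates). Camera axes: x right, y down, z forward; pixel columns grow to the right and rows downward; lengths in m; the calibration is good to about 2 mm. A picture is of the moment at which its call begins: read the wrist's pose just before it. get_calibration takes no time and is no camera call; for the wrist camera it gives the pose at the moment of the call.
- r.hand_in(): hands the job in, once; it reports no verdict.
The state is a dict: "t": time; "q": joint angles; "joint_velocities": joint speeds; "effort": joint torques, N m; "ee_pos": TCP position; "tcp_rot": TCP orientation; "ft_force": force on the tool from outside, world axes, zero at the start; "ft_torque": the same for the moment, N m; "width": opening from 0.0 (shut) to 1.0 (fully open).
Only numpy, scipy, OpenCV 4.12 (cv2) and the standard library are available. Lean on these libraries where they do the work, as an engineer would, in place of code of your own. Each camera call takes 0.05 s, during which the arm holds its last target. There are 200 camera calls.

## Working session

There is one attempt and no reset: what is moved stays moved. The work goes in short steps, Python scripts to look and compute and a tool call to move; the robot and the scene stay as the last step left them, time stands still between calls to the robot, and variables do not carry over. Pictures are saved under pics/ and viewed, about 8 in all and at most 12, crops included, and the job is handed in when it is done.

Besides the shell and the picture viewer there is one more tool, called after "Request:" as name(argument=value, ...) on one line, values as JSON. drive_tool: Moves the arm, as the interface text tells. Its arguments: {"type":"object","properties":{"moves":{"type":"array","items":{"type":"object","properties":{"wx":{"type":"number"},"wy":{"type":"number"},"wz":{"type":"number"},"dx":{"type":"number"},"dy":{"type":"number"},"dz":{"type":"number"},"claw":{"type":"number"}}}},"grip_force":{"type":"number"}},"required":["moves"]}

```bash
mkdir -p pics; cat > h.py <<'E'
import numpy as np, cv2
from rig import r
def snap(n,f):
    c=r.get_calibration(n); im=r.read_camera(n)
    cv2.imwrite('pics/'+f+'.png',im[:,:,::-1]); np.savez('pics/'+f+'.npz',K=c['camera_matrix'],E=c['extrinsics']); return im
def cal(f):
    d=np.load('pics/'+f+'.npz'); return d['K'],d['E']
def at(f,u,v,z):
    K,E=cal(f); R=E[:3,:3];t=E[:3,3]; o=-R.T@t; d=R.T@np.linalg.inv(K)@[u,v,1]
    return o+d*(z-o[2])/d[2]
def px(f,p):
    K,E=cal(f); q=K@(E[:3,:3]@np.array(p)+E[:3,3]); return q[:2]/q[2]
def tri(f1,a,f2,b):
    A=[];B=[]
    for f,(u,v) in((f1,a),(f2,b)):
        K,E=cal(f); P=K@E[:3]
        for w,i in((u,0),(v,1)):
            A.append(w*P[2]-P[i])
    A=np.array(A); return np.linalg.lstsq(A[:,:3],-A[:,3],rcond=None)[0]
E
python3 - <<'E'
from h import *
for n in('top','side'): snap(n,n+'0')
a=cv2.imread('pics/top0.png');print(r.tip_extent); s=r.observe(); print(s)
for n in('top0','side0'): K,E=cal(n);print(-E[:3,:3].T@E[:3,3],E[:3,:3].round(2).tolist(),K[0,0])
cv2.imwrite('pics/t.png',cv2.resize(a,(800,600)));cv2.imwrite('pics/s.png',cv2.resize(cv2.imread('pics/side0.png'),(800,600)))
E
```

```text
0.019
{'t': 0.1, 'q': array([ 1.20459484e+00,  3.53574578e-01,  1.63405341e+00, -6.76976980e-06,
        1.15520177e+00, -2.40154269e-03]), 'joint_velocities': array([-0.00148928, -0.00134644, -0.00019216,  0.00042431, -0.00109542,
       -0.00045867]), 'effort': array([ 5.66218514e-04, -6.06354618e+01, -3.42816210e+01,  1.29183968e-04,
        4.13067566e-03,  2.66393521e-06]), 'ee_pos': array([0.22225189, 0.58371966, 0.24964215]), 'tcp_rot': array([-5.68265239e-01, -3.08954514e+00,  1.91197311e-03]), 'ft_force': array([0.09813351, 0.62487517, 0.22215956]), 'ft_torque': array([-0.0547323 ,  0.01748836,  0.00246602]), 'width': 1.001486873308254}
[ 0.38215324 -0.04653494  1.050117  ] [[0.01, -1.0, -0.03], [-0.99, -0.01, -0.13], [0.13, 0.03, -0.99]] 439.9585040301144
[0.48085177 0.69797388 0.70810253] [[-1.0, -0.04, 0.02], [-0.04, 0.65, -0.76], [0.02, -0.76, -0.65]] 445.8886923294267
```

View pics/t.png

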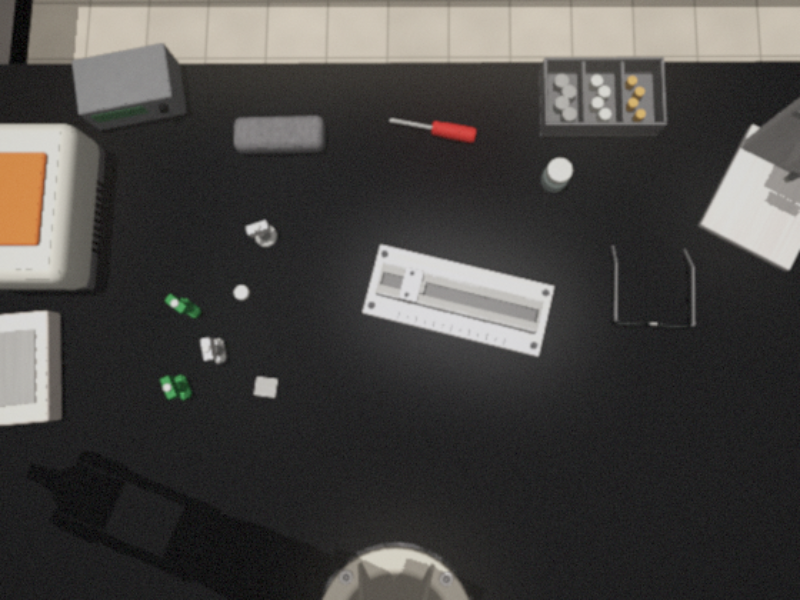

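View pics/s.png

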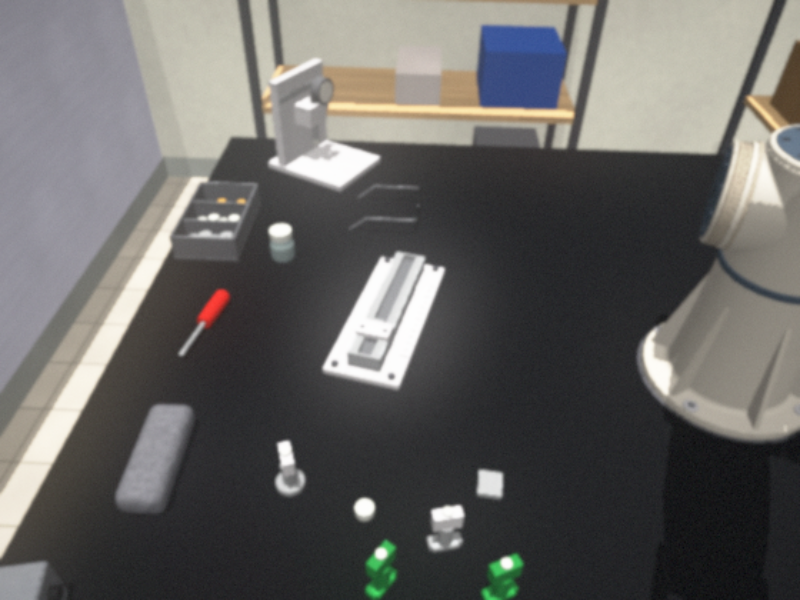

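The top view (800x600) shows these candidates:
- Silver rest at (213,350): oblong foot.
- Silver rest at (262,233): round foot, also at (290,480) in the side view.
- Green look-alikes at (182,305) and (175,387).

The fixture is centred near (458,300), with the stop at (412,283), so channel +x points to image left. I choose the rest at (213,350), which is (445,527) in the side view, and will check it in a close crop.

```bash
python3 - <<'E'
from h import *
a=cv2.imread('pics/top0.png');b=cv2.imread('pics/side0.png')
def crop(i,x,y,w,h,s): return cv2.resize(i[y:y+h,x:x+w],(w*s,h*s),interpolation=cv2.INTER_CUBIC)
A=crop(a,125,220,50,50,6)   # top rest
B=crop(b,285,340,50,50,6)   # side rest
C=crop(a,245,165,150,90,5)  # channel
D=np.zeros((300,750,3),np.uint8);D[:,:300]=A;D[:,320:620]=B
c=np.zeros((300,800,3),np.uint8)
cv2.imwrite('pics/c1.png',np.vstack([D[:, :750],cv2.resize(C,(750,450))])[:750])
o=np.vstack([D,cv2.resize(C,(750,450))]);cv2.imwrite('pics/c1.png',cv2.resize(o,(600,600)) if 0 else o[:750])
cv2.imwrite('pics/c1.png',np.vstack([D,cv2.resize(crop(a,245,165,150,60+30,1),(500,300),interpolation=cv2.INTER_CUBIC).copy() if 0 else np.hstack([cv2.resize(a[165:255,250:400],(500,300),interpolation=cv2.INTER_CUBIC),np.zeros((300,250,3),np.uint8)])]))
f=.7
for n,p in dict(c1=(381,246),c2=(553,285),c3=(539,355),c4=(363,313)).items(): print(n,at('top0',p[0]*f,p[1]*f,.012))
print('rest',tri('top0',(202*f,350*f),'side0',(447*f,510*f)))
E
```

```text
c1 [0.60983977 0.03142346 0.012     ]
c2 [ 0.54484827 -0.25585093  0.012     ]
c3 [ 0.4286927  -0.23067975  0.012     ]
c4 [0.49589063 0.05964162 0.012     ]
rest [0.43191542 0.30429983 0.07421542]
```

View pics/c1.png

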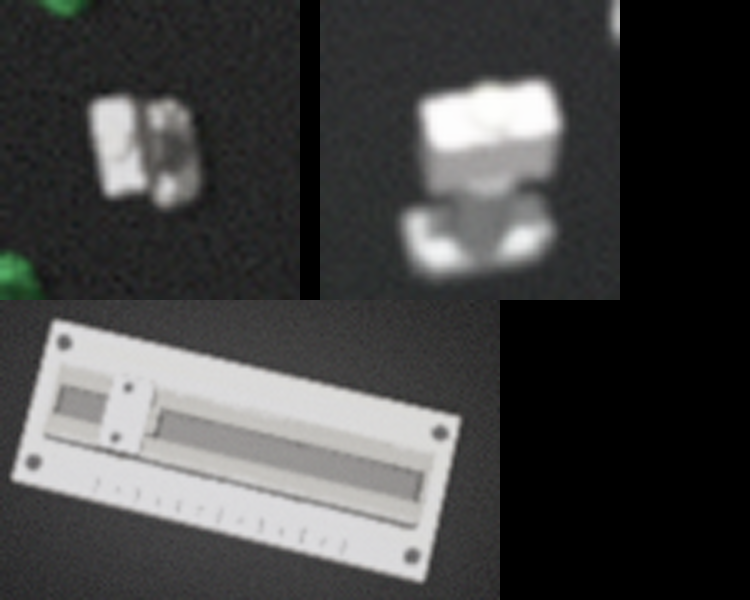

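The crops confirm an oblong foot with ridges at (213,350). The stop's plunger end shows in the channel crop at about (157,415). I'm moving over the rest.

Request:
drive_tool(moves=[{"dx":0.026,"dy":-0.0355,"wz":3.5,"claw":-1},{"dx":0.026,"dy":-0.0355,"wz":3.5},{"dx":0.026,"dy":-0.0355,"wz":3.5},{"dx":0.026,"dy":-0.0355,"wz":3.5},{"dx":0.026,"dy":-0.0355,"wz":3.5},{"dx":0.026,"dy":-0.0355,"wz":3.5},{"dx":0.026,"dy":-0.0355,"wz":3.5},{"dx":0.026,"dy":-0.0355,"wz":3.5},{},{}])

```text
schema error: expected keys wx, wy, wz, dx, dy, dz, claw
```

```bash
python3 - <<'E'
from h import *
snap('wrist','w1'); s=r.observe(); print(s['ee_pos'],s['tcp_rot'],s['q'],s['t'])
K,E=cal('w1'); print(-E[:3,:3].T@E[:3,3],E[:3,:3].round(3).tolist(),K.round(1).tolist())
cv2.imwrite('pics/w1b.png',cv2.resize(cv2.imread('pics/w1.png'),(800,600)))
f=.7;p=lambda u,v:(u/6+125,v/6+220)
print('head top',at('top0',*p(118,146),.066),'axis',at('top0',*p(112,97),.066)-at('top0',*p(125,195),.066))
E
```

```text
[0.2222582  0.58376795 0.24970299] [-5.68227843e-01 -3.08957450e+00  1.71652920e-03] [ 1.20461248e+00  3.53529026e-01  1.63397773e+00 -5.47681816e-06
  1.15519664e+00 -2.41122067e-03] 0.15
[0.15740548 0.60884463 0.37321793] [[0.357, 0.934, -0.002], [0.899, -0.342, 0.273], [0.254, -0.099, -0.962]] [[351.5, 0.0, 277.7], [0.0, 351.5, 209.0], [0.0, 0.0, 1.0]]
head top [0.43110182 0.30013387 0.066     ] axis [0.03667343 0.00687954 0.        ]
```

View pics/w1b.png

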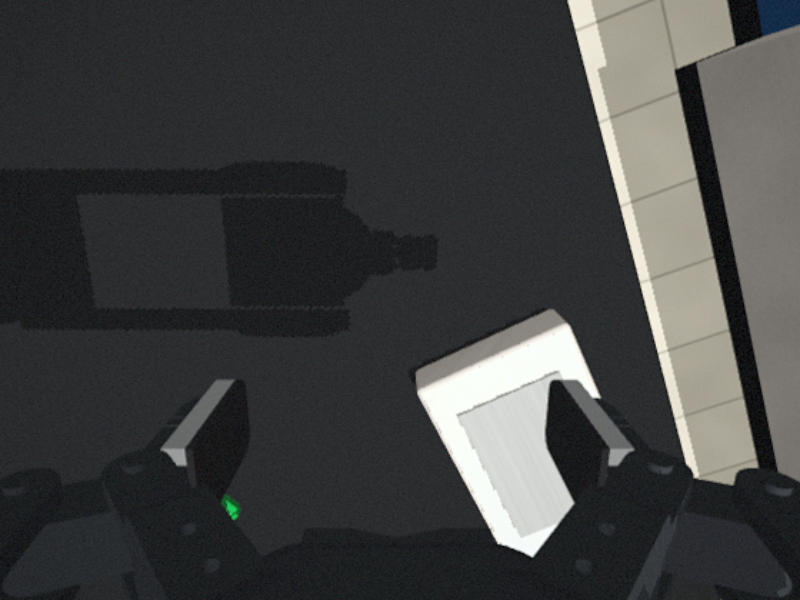

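All keys are required in each row, so that move was refused. The picture only shows the start view.

Request:
drive_tool(moves=[{"dx":0.026,"dy":-0.0355,"dz":0,"wx":0,"wy":0,"wz":3.8,"claw":-1},{"dx":0.026,"dy":-0.0355,"dz":0,"wx":0,"wy":0,"wz":3.8,"claw":-1},{"dx":0.026,"dy":-0.0355,"dz":0,"wx":0,"wy":0,"wz":3.8,"claw":-1},{"dx":0.026,"dy":-0.0355,"dz":0,"wx":0,"wy":0,"wz":3.8,"claw":-1},{"dx":0.026,"dy":-0.0355,"dz":0,"wx":0,"wy":0,"wz":3.8,"claw":-1},{"dx":0.026,"dy":-0.0355,"dz":0,"wx":0,"wy":0,"wz":3.8,"claw":-1},{"dx":0.026,"dy":-0.0355,"dz":0,"wx":0,"wy":0,"wz":3.8,"claw":-1},{"dx":0.026,"dy":-0.0355,"dz":0,"wx":0,"wy":0,"wz":3.8,"claw":-1},{"dx":0,"dy":0,"dz":0,"wx":0,"wy":0,"wz":0,"claw":-1},{"dx":0,"dy":0,"dz":0,"wx":0,"wy":0,"wz":0,"claw":-1}])

```text
t: 1.15
ee_pos: [0.4347, 0.2881, 0.2477]
tcp_rot: [0.3, -3.126, 0.004]
ft_force: [-0.2, 0.9, 0.8]
width: 1.0
```

```bash
python3 - <<'E'
from h import *
snap('wrist','w2'); s=r.observe(); print(s['ee_pos'],s['tcp_rot'],s['q'],s['t'])
cv2.imwrite('pics/w2b.png',cv2.resize(cv2.imread('pics/w2.png'),(800,600)))
print(px('w2',(.431,.300,.066))/.7)
E
```

```text
[0.43456728 0.28830067 0.24772336] [ 0.301764   -3.12598397  0.00449294] [ 0.5841316   0.19591374  1.85406583 -0.00227815  1.0939041  -1.17808847] 1.2
[417.21748939 270.30936302]
```

View pics/w2b.png

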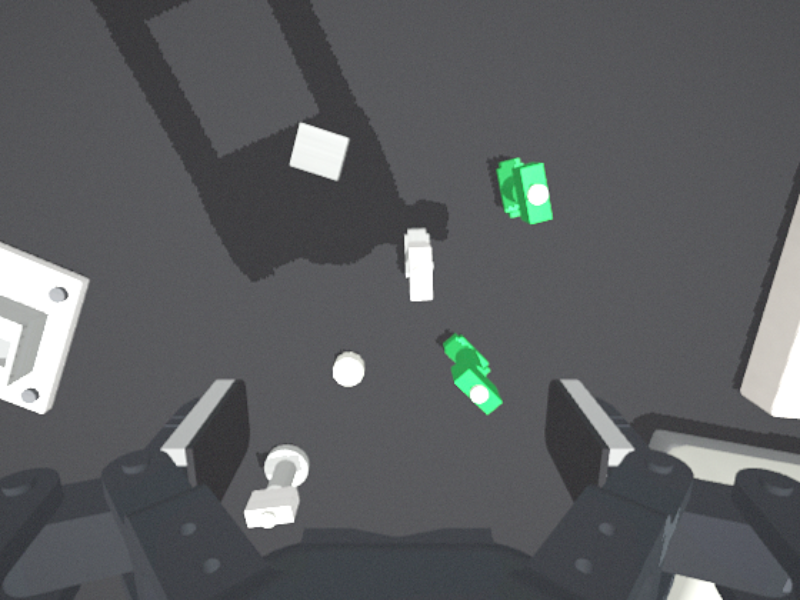

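The oblong rest's head is at about (420,273), against a predicted (417,270). The round rest is at (275,500), the buffer at (348,370), the greens at (525,190) and (475,375), and the gauge at (320,150). I'll enlarge it for yaw and centre.

```bash
python3 - <<'E'
from h import *
a=cv2.imread('pics/w2.png')[150:220,265:325]
cv2.imwrite('pics/w2c.png',cv2.resize(a,None,fx=8,fy=8,interpolation=cv2.INTER_CUBIC))
E
```

```text
(no output)
```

View pics/w2c.png

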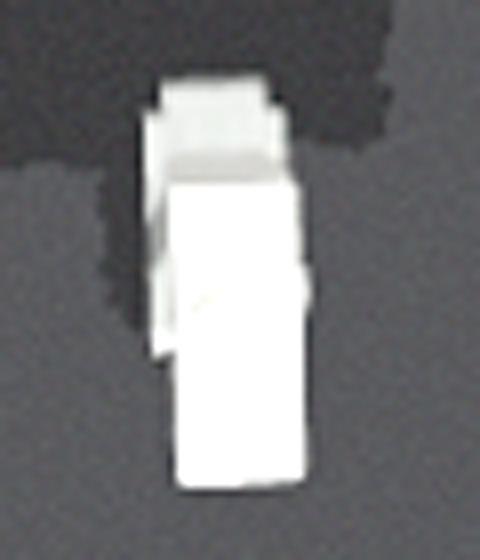

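```bash
python3 - <<'E'
from h import *
P=[at('w2',u/8+265-.44,v/8+150-.44,.066)[:2] for u,v in((168,182),(297,180),(308,482),(177,488))]
P=np.array(P);print(P.round(4).tolist(),P.mean(0))
l=(P[0]+P[1]-P[2]-P[3])/2;w=(P[1]+P[2]-P[0]-P[3])/2
print(np.linalg.norm(l),np.linalg.norm(w),np.degrees(np.arctan2(l[1],l[0])),np.degrees(np.arctan2(w[1],w[0])))
print(r.observe()['ee_pos'])
E
```

```text
[[0.4172, 0.2914], [0.4143, 0.3052], [0.4477, 0.3136], [0.4513, 0.2992]] [0.43263799 0.30233571]
0.03468200573364195 0.014465820652772583 -166.51127445883665 102.78603306780225
[0.43456728 0.28830067 0.24772336]
```

Request:
drive_tool(moves=[{"dx":-0.001,"dy":0.007,"dz":-0.02,"wx":0,"wy":0,"wz":1,"claw":-1},{"dx":-0.001,"dy":0.007,"dz":-0.04,"wx":0,"wy":0,"wz":1,"claw":-1},{"dx":0,"dy":0,"dz":-0.045,"wx":0,"wy":0,"wz":0,"claw":-1},{"dx":0,"dy":0,"dz":-0.03,"wx":0,"wy":0,"wz":0,"claw":-1},{"dx":0,"dy":0,"dz":0,"wx":0,"wy":0,"wz":0,"claw":-1}])

```text
t: 1.7
ee_pos: [0.4301, 0.3087, 0.1105]
tcp_rot: [-0.364, 3.117, 0.001]
ft_force: [0.0, 0.3, 0.4]
width: 1.001
```

Request:
drive_tool(moves=[{"dx":0.0025,"dy":-0.0064,"dz":-0.025,"wx":0,"wy":0,"wz":0,"claw":-1},{"dx":0,"dy":0,"dz":-0.02,"wx":0,"wy":0,"wz":0,"claw":-1},{"dx":0,"dy":0,"dz":0,"wx":0,"wy":0,"wz":0,"claw":-1},{"dx":0,"dy":0,"dz":0,"wx":0,"wy":0,"wz":0,"claw":-1}])

```text
t: 2.1
ee_pos: [0.4326, 0.3069, 0.0686]
tcp_rot: [-0.37, 3.114, 0.004]
ft_force: [-0.0, 1.9, 0.1]
width: 1.004
```

Request:
drive_tool(moves=[{"dx":0,"dy":-0.0046,"dz":-0.013,"wx":0,"wy":0,"wz":0,"claw":-1},{"dx":0,"dy":0,"dz":0,"wx":0,"wy":0,"wz":0,"claw":-1},{"dx":0,"dy":0,"dz":0,"wx":0,"wy":0,"wz":0,"claw":-1}])

```text
t: 2.4
ee_pos: [0.4341, 0.304, 0.0582]
tcp_rot: [-0.371, 3.109, 0.008]
ft_force: [0.9, 0.1, 0.3]
width: 1.005
```

Request:
drive_tool(grip_force=50, moves=[{"dx":-0.0015,"dy":-0.001,"dz":-0.0035,"wx":0,"wy":0,"wz":0,"claw":-0.2},{"dx":0,"dy":0,"dz":0,"wx":0,"wy":0,"wz":0,"claw":0.3},{"dx":0,"dy":0,"dz":0,"wx":0,"wy":0,"wz":0,"claw":1},{"dx":0,"dy":0,"dz":0,"wx":0,"wy":0,"wz":0,"claw":1},{"dx":0,"dy":0,"dz":0,"wx":0,"wy":0,"wz":0,"claw":1},{"dx":0,"dy":0,"dz":0,"wx":0,"wy":0,"wz":0,"claw":1},{"dx":0,"dy":0,"dz":0,"wx":0,"wy":0,"wz":0,"claw":1},{"dx":0,"dy":0,"dz":0,"wx":0,"wy":0,"wz":0,"claw":1}])

```text
t: 3.2
ee_pos: [0.4331, 0.3029, 0.0557]
tcp_rot: [-0.37, 3.108, 0.009]
ft_force: [0.4, -0.5, 0.7]
width: 0.171
```

Gripped: the opening of about 14.5 mm matches the bar. Now lift, carry and turn.

Request:
drive_tool(moves=[{"dx":0,"dy":0,"dz":0.03,"wx":0,"wy":0,"wz":0,"claw":1},{"dx":0,"dy":0,"dz":0.045,"wx":0,"wy":0,"wz":0,"claw":1},{"dx":0,"dy":0,"dz":0.045,"wx":0,"wy":0,"wz":0,"claw":1},{"dx":0.007,"dy":-0.035,"dz":0.03,"wx":0,"wy":0,"wz":-8.3,"claw":1},{"dx":0.007,"dy":-0.035,"dz":0,"wx":0,"wy":0,"wz":-8.3,"claw":1},{"dx":0.007,"dy":-0.035,"dz":0,"wx":0,"wy":0,"wz":-8.3,"claw":1},{"dx":0.007,"dy":-0.035,"dz":0,"wx":0,"wy":0,"wz":-8.3,"claw":1},{"dx":0.007,"dy":-0.035,"dz":0,"wx":0,"wy":0,"wz":-8.3,"claw":1},{"dx":0.007,"dy":-0.035,"dz":0,"wx":0,"wy":0,"wz":-8.3,"claw":1},{"dx":0.007,"dy":-0.035,"dz":0,"wx":0,"wy":0,"wz":-8.3,"claw":1},{"dx":0.007,"dy":-0.035,"dz":0,"wx":0,"wy":0,"wz":-8.3,"claw":1},{"dx":0.007,"dy":-0.035,"dz":0,"wx":0,"wy":0,"wz":-8.3,"claw":1}])

```text
t: 4.4
ee_pos: [0.4947, -0.0202, 0.2111]
tcp_rot: [1.642, 2.661, 0.003]
ft_force: [0.2, 0.2, -1.0]
width: 0.174
```

Request:
drive_tool(moves=[{"dx":0.004,"dy":-0.03,"dz":0,"wx":0,"wy":0,"wz":-8,"claw":1},{"dx":0.004,"dy":-0.03,"dz":0,"wx":0,"wy":0,"wz":-8,"claw":1},{"dx":0.004,"dy":-0.03,"dz":0,"wx":0,"wy":0,"wz":-8,"claw":1},{"dx":0.002,"dy":-0.02,"dz":0,"wx":0,"wy":0,"wz":-8,"claw":1},{"dx":0,"dy":0,"dz":0,"wx":0,"wy":0,"wz":-4,"claw":1},{"dx":0,"dy":0,"dz":0,"wx":0,"wy":0,"wz":0,"claw":1},{"dx":0,"dy":0,"dz":0,"wx":0,"wy":0,"wz":0,"claw":1}])

```text
t: 5.1
ee_pos: [0.5082, -0.1393, 0.2097]
tcp_rot: [2.42, 1.983, -0.005]
ft_force: [-0.3, 0.4, -0.9]
width: 0.169
```

```bash
python3 - <<'E'
from h import *
snap('wrist','w3'); s=r.observe(); print(s['ee_pos'],s['tcp_rot'],s['q'],s['t'],s['ft_force'],s['ft_torque'])
cv2.imwrite('pics/w3b.png',cv2.resize(cv2.imread('pics/w3.png'),(800,600)))
E
```

```text
[ 0.50818748 -0.13906263  0.20971113] [ 2.41945661  1.98294405 -0.00515083] [-0.26353434  0.24220162  1.88861585 -0.0124      1.00186014 -0.05923998] 5.15 [-0.24486963  0.76695186 -1.14968881] [ 0.0451214   0.01211131 -0.00969736]
```

View pics/w3b.png

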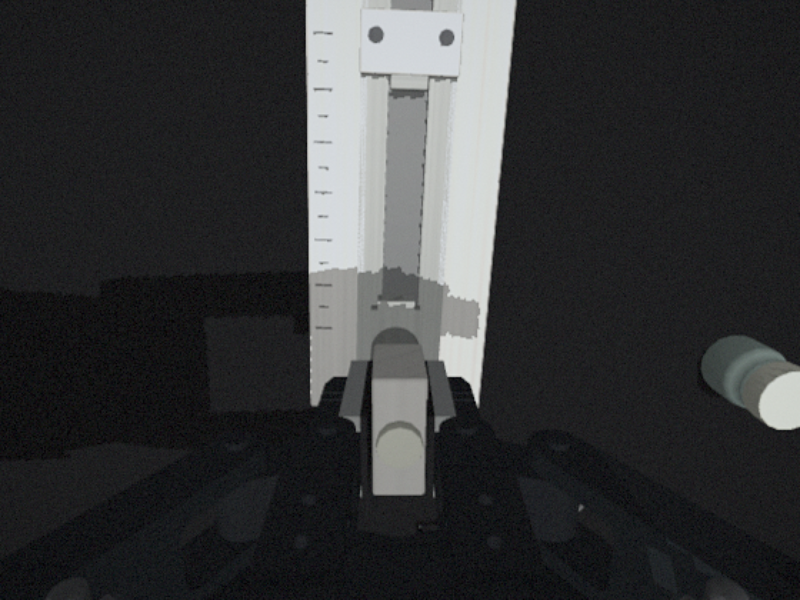

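The view looks along the channel with +x up: the slot spans u about 385–428, the stop is at (411,43), and the plunger is at (408,82) with its end near v=90. I'll enlarge it.

```bash
python3 - <<'E'
from h import *
a=cv2.imread('pics/w3.png')
l=cv2.convertScaleAbs(a[0:110,235:335],alpha=1.0); m=cv2.convertScaleAbs(a[150:260,235:335],alpha=1.4)
cv2.imwrite('pics/w3c.png',np.hstack([cv2.resize(i,(400,440),interpolation=cv2.INTER_CUBIC) for i in(l,m)]))
for u,v in((400,303),(405,92),(411,75),(411,10)): print(u,v,at('w3',u*.7,v*.7,.04),at('w3',u*.7,v*.7,.05))
E
```

```text
400 303 [ 0.50739293 -0.1582534   0.04      ] [ 0.50786995 -0.15521011  0.05      ]
405 92 [ 0.53340979 -0.0415617   0.04      ] [ 0.53299735 -0.04250784  0.05      ]
411 75 [ 0.53820148 -0.03387273  0.04      ] [ 0.53762523 -0.03508175  0.05      ]
411 10 [ 0.54408534 -0.0033543   0.04      ] [ 0.54330792 -0.00560667  0.05      ]
```

View pics/w3c.png

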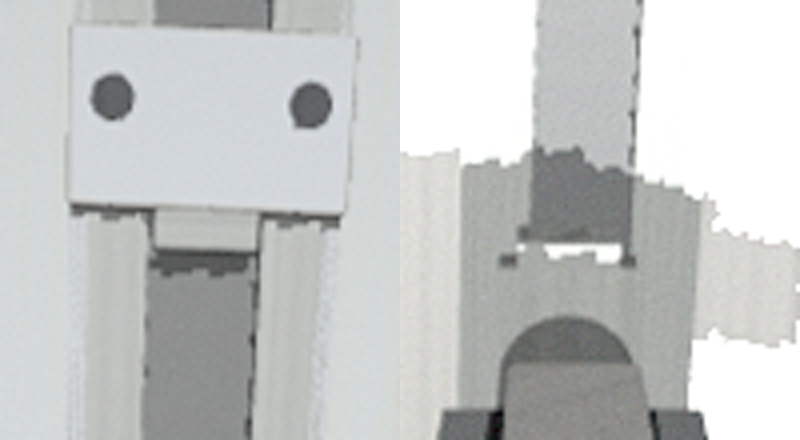

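```bash
cat >> h.py <<'E'
def L(u,v,z,oy=0): return at('w3',235+u/4-.375,oy+v/4-.375,z)
E
python3 - <<'E'
from h import *
B=np.array([L(*p,.05)[:2] for p in((73,27),(356,38),(343,215),(68,205))]); print('block',B.round(4).tolist(),B.mean(0))
for a,b in((0,1),(1,2),(2,3),(3,0)): d=B[b]-B[a];print(np.linalg.norm(d).round(4),np.degrees(np.arctan2(d[1],d[0])).round(1))
P=[L(154,250,.049),L(257,252,.049)];print('plunger',P,(P[0]+P[1])[:2]/2)
le=[L(148,290,.04),L(142,435,.04),L(137,0,.04,150),L(131,150,.04,150)]
ri=[L(258,290,.04),L(254,435,.04),L(238,0,.04,150),L(233,150,.04,150)]
for e in(le,ri):
    e=np.array(e)[:,:2]; d=e[3]-e[0]; print(e.round(4).tolist(),np.degrees(np.arctan2(-d[1],-d[0])))
c=(np.array(le)+ri)[:,:2]/2; print('centre',c, [np.linalg.norm(a-b) for a,b in zip(le,ri)])
s=r.observe();p=s['ee_pos'];print(p)
u=np.array([.225,.974])
print('foot end px(4x crop)',(px('w3',[*(p[:2]+.0195*u),p[2]-.0557+.006])-[235,150])*4)
print('head top corners',[(px('w3',[*(p[:2]+a*u+b*np.array([-.974,.225])),p[2]+.0103])/.7).round(0) for a in(-.017,.017) for b in(-.007,.007)])
E
```

```text
block [[0.5189, -0.0003], [0.5683, -0.012], [0.5613, -0.0404], [0.5117, -0.0288]] [ 0.54006012 -0.02037773]
0.0507 -13.3
0.0293 -104.0
0.0509 166.8
0.0293 75.7
plunger [array([ 0.5257302 , -0.03933385,  0.049     ]), array([ 0.5445683 , -0.04346476,  0.049     ])] [ 0.53514925 -0.04139931]
[[0.5233, -0.0452], [0.5166, -0.0715], [0.5089, -0.1034], [0.5012, -0.1343]] 76.07632544740099
[[0.5443, -0.0494], [0.5386, -0.076], [0.5294, -0.1076], [0.5225, -0.1386]] 76.28923473388649
centre [[ 0.5337665  -0.04733179]
 [ 0.52760164 -0.07375449]
 [ 0.51917261 -0.10550425]
 [ 0.5118539  -0.13642842]] [np.float64(0.021401409639951345), np.float64(0.022406742930297777), np.float64(0.020877005032886108), np.float64(0.02174079137947839)]
[ 0.50818748 -0.13906263  0.20971113]
foot end px(4x crop) [173.3079327  237.05766072]
head top corners [array([422., 496.]), array([369., 495.]), array([428., 379.]), array([371., 378.])]
```

```bash
cat >> h.py <<'E'
from scipy.spatial.transform import Rotation as Ro
U=np.array([.2368,.9716]);N=np.array([-.9716,.2368]);S0=np.array([.5226,-.0907]);PL=np.array([.5351,-.0414])
def st(yaw):
    s=r.observe(); p=s['ee_pos']; R=Ro.from_rotvec(s['tcp_rot'])
    y=np.radians(yaw); ty=np.array([np.cos(y),np.sin(y),0]); z=np.array([0,0,-1.]); T=Ro.from_matrix(np.c_[np.cross(ty,z),ty,z])
    print('t',s['t'].__round__(2),'pos',p.round(4),'lat',((p[:2]-S0)@N).round(4),'toPlungerEnd',((PL-p[:2])@U).round(4),'corr deg',np.degrees((T*R.inv()).as_rotvec()).round(2),'F',s['ft_force'].round(2),'T',s['ft_torque'].round(2),'w',round(s['width'],3))
    print('to plunger-.0345 on line: ',((PL-p[:2])@U-.0345)*U-((p[:2]-S0)@N)*N)
E
python3 -c "
from h import *
st(-13.7)"
```

```text
t 5.15 pos [ 0.5082 -0.1391  0.2097] lat 0.0026 toPlungerEnd 0.1013 corr deg [ 0.72  0.32 -2.37] F [-0.24  0.77 -1.15] T [ 0.05  0.01 -0.01] w 0.166
to plunger-.0345 on line:  [0.0182877 0.0642618]
```

Request:
drive_tool(moves=[{"dx":0.009,"dy":0.032,"dz":0,"wx":0.7,"wy":0.3,"wz":-2.3,"claw":1},{"dx":0.009,"dy":0.03,"dz":-0.03,"wx":0,"wy":0,"wz":0,"claw":1},{"dx":0,"dy":0,"dz":-0.035,"wx":0,"wy":0,"wz":0,"claw":1},{"dx":0,"dy":0,"dz":-0.015,"wx":0,"wy":0,"wz":0,"claw":1},{"dx":0,"dy":0,"dz":0,"wx":0,"wy":0,"wz":0,"claw":1},{"dx":0,"dy":0,"dz":0,"wx":0,"wy":0,"wz":0,"claw":1}])

```text
t: 5.75
ee_pos: [0.5276, -0.0716, 0.1289]
tcp_rot: [2.455, 1.956, 0.005]
ft_force: [0.5, 0.6, -1.1]
width: 0.17
```

```bash
python3 -c "
from h import *
st(-13.7)"
```

```text
t 5.75 pos [ 0.5276 -0.0716  0.1289] lat -0.0003 toPlungerEnd 0.0311 corr deg [ 0.    0.23 -0.79] F [ 0.45  0.56 -1.13] T [ 0.01 -0.09  0.01] w 0.17
to plunger-.0345 on line:  [-0.00110483 -0.00320882]
```

Request:
drive_tool(moves=[{"dx":-0.001,"dy":-0.0032,"dz":-0.016,"wx":0,"wy":0.2,"wz":-0.8,"claw":1},{"dx":0,"dy":0,"dz":0,"wx":0,"wy":0,"wz":0,"claw":1},{"dx":0,"dy":0,"dz":0,"wx":0,"wy":0,"wz":0,"claw":1},{"dx":0,"dy":0,"dz":0,"wx":0,"wy":0,"wz":0,"claw":1}])

```text
t: 6.15
ee_pos: [0.5279, -0.0756, 0.1141]
tcp_rot: [2.469, 1.938, 0.004]
ft_force: [0.3, 0.1, -1.5]
width: 0.171
```

```bash
python3 -c "
from h import *
a=snap('wrist','w4')[:,:,::-1]; st(-13.7)
cv2.imwrite('pics/w4b.png',cv2.resize(cv2.convertScaleAbs(a[0:370,160:400],alpha=1.3)[:360],(533,800))[:600] if 0 else cv2.resize(cv2.convertScaleAbs(a[40:340,180:380],alpha=1.3),(400,600)))
"
```

```text
t 6.2 pos [ 0.5281 -0.0756  0.1143] lat -0.0018 toPlungerEnd 0.0349 corr deg [0.04 0.25 0.04] F [-0.41  0.5  -1.36] T [-0.01 -0.02  0.02] w 0.168
to plunger-.0345 on line:  [-0.00165692  0.000775  ]
```

View pics/w4b.png

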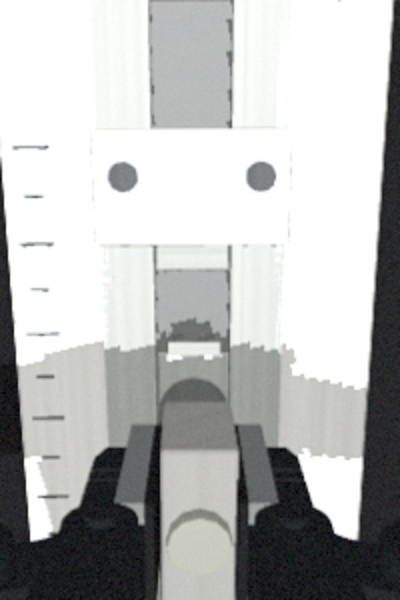

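```bash
python3 -c "
from h import *
f=lambda u,v,z: at('w4',180+u/2-.25,40+v/2-.25,z)
foot=f(193,350,.067); print('foot front',foot, 'lat',(foot[:2]-S0)@N, 'toPl',(PL-foot[:2])@U)
for v in (290,335): 
  a,b=f(157,v,.04),f(229,v,.04); print('slot',(a+b)[:2]/2,((a+b)[:2]/2-S0)@N,np.linalg.norm(a-b))
for v in (20,110):
  a,b=f(151,v,.04),f(231,v,.04); print('slot',(a+b)[:2]/2,((a+b)[:2]/2-S0)@N,np.linalg.norm(a-b))
p=f(192,269,.049);print('plunger',p,(PL-p[:2])@U)
h=f(200,545,.114-.0557+.070); print('pad',h,(h[:2]-S0)@N)
st(-13.7)"
```

```text
foot front [ 0.53145818 -0.05790763  0.067     ] lat -0.0008413692345939769 toPl 0.016901194173632124
slot [ 0.53375493 -0.04839406] -0.0008200817864672267 0.020654696348787086
slot [ 0.53054642 -0.06141193] -0.0007853272965082361 0.021032019588847945
slot [0.55032044 0.02098057] -0.00048721723370087275 0.02071913372428069
slot [ 0.54499512 -0.00055338] -0.00041238346103114956 0.02141276353788351
plunger [ 0.53535557 -0.04082674  0.049     ] -0.0006175030160095
pad [ 0.52860146 -0.07512267  0.1283    ] -0.0021423062188713976
t 6.2 pos [ 0.5281 -0.0756  0.1143] lat -0.0018 toPlungerEnd 0.0349 corr deg [0.04 0.25 0.04] F [-0.41  0.5  -1.36] T [-0.01 -0.02  0.02] w 0.168
to plunger-.0345 on line:  [-0.00165692  0.000775  ]
```

The foot's front end (193,350) and the slot centre (193,340) line up laterally within 0.1 mm. Lowering.

Request:
drive_tool(moves=[{"dx":0,"dy":0,"dz":-0.012,"wx":0,"wy":0.2,"wz":0,"claw":1},{"dx":0,"dy":0,"dz":0,"wx":0,"wy":0,"wz":0,"claw":1},{"dx":0,"dy":0,"dz":0,"wx":0,"wy":0,"wz":0,"claw":1}])

```text
t: 6.5
ee_pos: [0.5286, -0.0758, 0.1019]
tcp_rot: [2.47, 1.938, 0.002]
ft_force: [0.6, 0.2, -0.9]
width: 0.166
```

```bash
python3 -c "
from h import *
st(-13.7)"
```

```text
t 6.5 pos [ 0.5286 -0.0758  0.1019] lat -0.0023 toPlungerEnd 0.035 corr deg [0.05 0.12 0.05] F [ 0.56  0.22 -0.87] T [ 0.02 -0.02  0.  ] w 0.166
to plunger-.0345 on line:  [-0.00216169  0.00102814]
```

Request:
drive_tool(moves=[{"dx":-0.0006,"dy":0,"dz":-0.003,"wx":0,"wy":0.1,"wz":0,"claw":1},{"dx":0,"dy":0,"dz":-0.002,"wx":0,"wy":0,"wz":0,"claw":1},{"dx":0,"dy":0,"dz":-0.002,"wx":0,"wy":0,"wz":0,"claw":1},{"dx":0,"dy":0,"dz":0,"wx":0,"wy":0,"wz":0,"claw":1},{"dx":0,"dy":0,"dz":0,"wx":0,"wy":0,"wz":0,"claw":1}])

```text
t: 7.0
ee_pos: [0.5279, -0.0758, 0.0942]
tcp_rot: [2.471, 1.939, -0.001]
ft_force: [0.2, -0.1, -1.1]
width: 0.168
```

```bash
python3 -c "
from h import *
st(-13.7)"
```

```text
t 7.0 pos [ 0.5279 -0.0758  0.0942] lat -0.0016 toPlungerEnd 0.0351 corr deg [ 0.05 -0.01  0.04] F [ 0.22 -0.06 -1.13] T [-0.01 -0.01 -0.03] w 0.168
to plunger-.0345 on line:  [-0.00140503  0.00096202]
```

Request:
drive_tool(moves=[{"dx":0,"dy":0,"dz":-0.003,"wx":0,"wy":0,"wz":0,"claw":1},{"dx":0,"dy":0,"dz":-0.002,"wx":0,"wy":0,"wz":0,"claw":1},{"dx":0,"dy":0,"dz":0,"wx":0,"wy":0,"wz":0,"claw":1},{"dx":0,"dy":0,"dz":0,"wx":0,"wy":0,"wz":0,"claw":1}])

```text
t: 7.4
ee_pos: [0.528, -0.0758, 0.0889]
tcp_rot: [2.471, 1.939, -0.001]
ft_force: [-0.3, 0.0, -1.3]
width: 0.169
```

```bash
python3 -c "
from h import *
st(-13.7)"
```

```text
t 7.4 pos [ 0.528  -0.0758  0.0889] lat -0.0017 toPlungerEnd 0.0351 corr deg [0.05 0.   0.04] F [-0.31  0.02 -1.32] T [ 0.01  0.05 -0.02] w 0.169
to plunger-.0345 on line:  [-0.00149673  0.00097176]
```

Request:
drive_tool(moves=[{"dx":0,"dy":0,"dz":-0.002,"wx":0,"wy":0,"wz":0,"claw":1},{"dx":0,"dy":0,"dz":-0.0015,"wx":0,"wy":0,"wz":0,"claw":1},{"dx":0,"dy":0,"dz":-0.0015,"wx":0,"wy":0,"wz":0,"claw":1},{"dx":0,"dy":0,"dz":0,"wx":0,"wy":0,"wz":0,"claw":1},{"dx":0,"dy":0,"dz":0,"wx":0,"wy":0,"wz":0,"claw":1}])

```text
t: 7.9
ee_pos: [0.5282, -0.0757, 0.0841]
tcp_rot: [2.471, 1.939, -0.0]
ft_force: [-1.2, 0.5, 2.3]
width: 0.168
```

```bash
python3 -c "
from h import *
st(-13.7)"
```

```text
t 7.9 pos [ 0.5282 -0.0757  0.0841] lat -0.0019 toPlungerEnd 0.035 corr deg [0.05 0.03 0.05] F [-1.2   0.46  2.31] T [ 0.03  0.23 -0.  ] w 0.168
to plunger-.0345 on line:  [-0.00176323  0.00092618]
```

Request:
drive_tool(moves=[{"dx":-0.0006,"dy":0,"dz":-0.001,"wx":0,"wy":0,"wz":0,"claw":1},{"dx":0,"dy":0,"dz":-0.001,"wx":0,"wy":0,"wz":0,"claw":1},{"dx":0,"dy":0,"dz":-0.001,"wx":0,"wy":0,"wz":0,"claw":1},{"dx":0,"dy":0,"dz":-0.001,"wx":0,"wy":0,"wz":0,"claw":1},{"dx":0,"dy":0,"dz":0,"wx":0,"wy":0,"wz":0,"claw":1},{"dx":0,"dy":0,"dz":0,"wx":0,"wy":0,"wz":0,"claw":1}])

```text
t: 8.5
ee_pos: [0.5282, -0.0755, 0.0809]
tcp_rot: [2.47, 1.938, 0.002]
ft_force: [-1.4, 1.7, 5.3]
width: 0.166
```

```bash
python3 -c "
from h import *
st(-13.7)"
```

```text
t 8.5 pos [ 0.5282 -0.0755  0.0809] lat -0.0019 toPlungerEnd 0.0348 corr deg [0.04 0.12 0.06] F [-1.43  1.73  5.34] T [ 0.08  0.33 -0.  ] w 0.166
to plunger-.0345 on line:  [-0.00175921  0.00073373]
```

Request:
drive_tool(moves=[{"dx":-0.0012,"dy":0.0003,"dz":-0.001,"wx":0,"wy":0.1,"wz":0,"claw":1},{"dx":-0.0005,"dy":0,"dz":-0.001,"wx":0,"wy":0,"wz":0,"claw":1},{"dx":0,"dy":0,"dz":-0.0005,"wx":0,"wy":0,"wz":0,"claw":1},{"dx":0,"dy":0,"dz":0,"wx":0,"wy":0,"wz":0,"claw":1}])

```text
t: 8.9
ee_pos: [0.5282, -0.0754, 0.0798]
tcp_rot: [2.469, 1.937, 0.004]
ft_force: [-2.5, 1.7, 7.6]
width: 0.164
```

```bash
python3 -c "
from h import *
st(-13.7)"
```

```text
t 8.9 pos [ 0.5282 -0.0754  0.0798] lat -0.0018 toPlungerEnd 0.0347 corr deg [0.07 0.22 0.06] F [-2.51  1.68  7.57] T [0.12 0.39 0.01] w 0.164
to plunger-.0345 on line:  [-0.00170572  0.00062987]
```

Request:
drive_tool(moves=[{"dx":-0.002,"dy":0.0003,"dz":-0.0015,"wx":0,"wy":0.3,"wz":0,"claw":1},{"dx":-0.0015,"dy":0,"dz":-0.001,"wx":0,"wy":0,"wz":0,"claw":1},{"dx":0,"dy":0,"dz":-0.0005,"wx":0,"wy":0,"wz":0,"claw":1},{"dx":0,"dy":0,"dz":0,"wx":0,"wy":0,"wz":0,"claw":1}])

```text
t: 9.3
ee_pos: [0.5281, -0.0754, 0.0791]
tcp_rot: [2.468, 1.936, 0.005]
ft_force: [-2.4, -0.2, 8.6]
width: 0.167
```

```bash
python3 -c "
from h import *
st(-13.7)"
```

```text
t 9.3 pos [ 0.5281 -0.0754  0.0791] lat -0.0018 toPlungerEnd 0.0347 corr deg [0.1  0.33 0.07] F [-2.38 -0.18  8.64] T [ 0.12  0.59 -0.02] w 0.167
to plunger-.0345 on line:  [-0.00167137  0.00058795]
```

Request:
drive_tool(moves=[{"dx":-0.002,"dy":0,"dz":-0.0005,"wx":0.1,"wy":0.4,"wz":7,"claw":1},{"dx":-0.0008,"dy":0,"dz":-0.0005,"wx":0,"wy":0.1,"wz":7,"claw":1},{"dx":-0.0005,"dy":0,"dz":-0.0003,"wx":0,"wy":0.1,"wz":7,"claw":1}])

```text
t: 9.6
ee_pos: [0.5278, -0.076, 0.0796]
tcp_rot: [2.063, 2.367, 0.001]
ft_force: [-0.5, -0.3, 6.2]
width: 0.163
```

```bash
python3 -c "
from h import *
st(76.3)"
```

```text
t 9.6 pos [ 0.5278 -0.076   0.0796] lat -0.0015 toPlungerEnd 0.0354 corr deg [-1.000e-02  1.100e-01  6.846e+01] F [-0.46 -0.32  6.22] T [-0.05 -0.05 -0.03] w 0.163
to plunger-.0345 on line:  [-0.00128807  0.00123555]
```

Request:
drive_tool(moves=[{"dx":-0.0006,"dy":0.0002,"dz":-0.0015,"wx":0,"wy":0.1,"wz":8,"claw":1},{"dx":-0.0006,"dy":0.0002,"dz":-0.001,"wx":0,"wy":0.1,"wz":8,"claw":1},{"dx":-0.0004,"dy":0.0002,"dz":-0.0007,"wx":0,"wy":0.1,"wz":8,"claw":1}])

```text
t: 9.9
ee_pos: [0.5292, -0.0763, 0.0784]
tcp_rot: [1.502, 2.755, 0.0]
ft_force: [-0.9, -0.6, 9.7]
width: 0.167
```

```bash
python3 -c "
from h import *
st(76.3)"
```

```text
t 9.9 pos [ 0.5292 -0.0763  0.0784] lat -0.003 toPlungerEnd 0.0353 corr deg [2.000e-02 2.100e-01 4.349e+01] F [-0.9  -0.61  9.74] T [ 0.03 -0.   -0.01] w 0.167
to plunger-.0345 on line:  [-0.00270531  0.00147366]
```

Request:
drive_tool(moves=[{"dx":-0.0015,"dy":0.0005,"dz":0,"wx":0,"wy":0.2,"wz":8,"claw":1},{"dx":-0.0012,"dy":0.0003,"dz":-0.0003,"wx":0,"wy":0.1,"wz":8,"claw":1},{"dx":-0.001,"dy":0.0002,"dz":-0.0004,"wx":0,"wy":0.1,"wz":8,"claw":1}])

```text
t: 10.2
ee_pos: [0.5293, -0.076, 0.0797]
tcp_rot: [0.869, 3.013, -0.001]
ft_force: [1.0, 1.3, 5.6]
width: 0.169
```

```bash
python3 -c "
from h import *
st(76.3)"
```

```text
t 10.2 pos [ 0.5293 -0.076   0.0797] lat -0.0031 toPlungerEnd 0.035 corr deg [ 0.07  0.3  18.48] F [1.03 1.28 5.61] T [ 0.33 -0.28 -0.08] w 0.169
to plunger-.0345 on line:  [-0.00285829  0.00121802]
```

Request:
drive_tool(moves=[{"dx":-0.0005,"dy":0.0002,"dz":-0.0015,"wx":0,"wy":0.3,"wz":7,"claw":1},{"dx":-0.0005,"dy":0.0002,"dz":-0.001,"wx":0,"wy":0.1,"wz":6,"claw":1},{"dx":-0.0003,"dy":0,"dz":-0.0005,"wx":0,"wy":0,"wz":4,"claw":1},{"dx":0,"dy":0,"dz":0,"wx":0,"wy":0,"wz":0,"claw":1}])

```text
t: 10.6
ee_pos: [0.5297, -0.0763, 0.0786]
tcp_rot: [0.387, 3.115, -0.004]
ft_force: [-2.5, 1.0, 6.7]
width: 0.172
```

```bash
python3 -c "
from h import *
st(76.3)"
```

```text
t 10.6 pos [ 0.5297 -0.0763  0.0786] lat -0.0035 toPlungerEnd 0.0352 corr deg [0.14 0.11 0.45] F [-2.49  1.03  6.69] T [0.23 0.39 0.02] w 0.172
to plunger-.0345 on line:  [-0.003223    0.00151299]
```

Request:
drive_tool(moves=[{"dx":-0.001,"dy":0.004,"dz":-0.0003,"wx":0.1,"wy":0.1,"wz":0.4,"claw":1},{"dx":0,"dy":0.004,"dz":-0.0003,"wx":0,"wy":0,"wz":0,"claw":1},{"dx":0.0004,"dy":0.004,"dz":-0.0003,"wx":0,"wy":0,"wz":0,"claw":1},{"dx":0.0004,"dy":0.004,"dz":-0.0003,"wx":0,"wy":0,"wz":0,"claw":1},{"dx":0,"dy":0,"dz":0,"wx":0,"wy":0,"wz":0,"claw":1}])

```text
t: 11.1
ee_pos: [0.5324, -0.064, 0.08]
tcp_rot: [0.37, 3.112, -0.01]
ft_force: [-2.1, 1.3, 7.6]
width: 0.171
```

```bash
python3 -c "
from h import *
st(76.3)"
```

```text
t 11.1 pos [ 0.5324 -0.064   0.08  ] lat -0.0032 toPlungerEnd 0.0226 corr deg [ 0.42  0.37 -0.13] F [-2.14  1.34  7.6 ] T [0.38 0.35 0.06] w 0.171
to plunger-.0345 on line:  [-0.00592557 -0.01085483]
```

Request:
drive_tool(moves=[{"dx":-0.001,"dy":0.004,"dz":-0.0005,"wx":0.4,"wy":0.4,"wz":0,"claw":1},{"dx":-0.0003,"dy":0.004,"dz":-0.0003,"wx":0.1,"wy":0.1,"wz":0,"claw":1},{"dx":0,"dy":0.0025,"dz":-0.0003,"wx":0,"wy":0,"wz":0,"claw":1},{"dx":0,"dy":0,"dz":0,"wx":0,"wy":0,"wz":0,"claw":1}])

```text
t: 11.5
ee_pos: [0.5334, -0.0556, 0.0806]
tcp_rot: [0.368, 3.117, -0.003]
ft_force: [-1.1, 0.9, 6.4]
width: 0.166
```

```bash
python3 -c "
from h import *
st(76.3)"
```

```text
t 11.5 pos [ 0.5334 -0.0556  0.0806] lat -0.0022 toPlungerEnd 0.0142 corr deg [ 0.13  0.14 -0.22] F [-1.1   0.86  6.39] T [0.22 0.31 0.07] w 0.166
to plunger-.0345 on line:  [-0.00689515 -0.0192044 ]
```

Request:
drive_tool(moves=[{"dx":-0.0003,"dy":0.0025,"dz":-0.0002,"wx":0.1,"wy":0.1,"wz":0,"claw":1},{"dx":-0.0002,"dy":0.0015,"dz":-0.0002,"wx":0,"wy":0,"wz":0,"claw":1},{"dx":0,"dy":0,"dz":0,"wx":0,"wy":0,"wz":0,"claw":1}])

```text
t: 11.8
ee_pos: [0.5339, -0.053, 0.0812]
tcp_rot: [0.367, 3.117, -0.004]
ft_force: [-2.2, 0.9, 6.0]
width: 0.167
```

```bash
python3 -c "
from h import *
st(76.3)"
```

```text
t 11.8 pos [ 0.5339 -0.053   0.0812] lat -0.002 toPlungerEnd 0.0116 corr deg [ 0.17  0.17 -0.28] F [-2.21  0.87  6.01] T [ 0.12  0.35 -0.  ] w 0.167
to plunger-.0345 on line:  [-0.00738494 -0.02178425]
```

Request:
drive_tool(moves=[{"dx":0,"dy":0.0015,"dz":-0.0003,"wx":0.1,"wy":0.1,"wz":0,"claw":1},{"dx":0,"dy":0.0008,"dz":-0.0002,"wx":0,"wy":0,"wz":0,"claw":1},{"dx":0,"dy":0,"dz":0,"wx":0,"wy":0,"wz":0,"claw":1}])

```text
t: 12.1
ee_pos: [0.5342, -0.0521, 0.0813]
tcp_rot: [0.365, 3.118, -0.005]
ft_force: [-1.3, 2.3, 5.3]
width: 0.168
```

```bash
python3 -c "
from h import *
st(76.3)"
```

```text
t 12.1 pos [ 0.5342 -0.0521  0.0813] lat -0.0021 toPlungerEnd 0.0106 corr deg [ 0.19  0.11 -0.34] F [-1.31  2.32  5.32] T [0.1  0.27 0.04] w 0.168
to plunger-.0345 on line:  [-0.00771293 -0.02274099]
```

Request:
drive_tool(moves=[{"dx":0,"dy":0.0015,"dz":-0.0002,"wx":0.2,"wy":0.1,"wz":-0.3,"claw":1},{"dx":0,"dy":0.001,"dz":0,"wx":0,"wy":0,"wz":0,"claw":1}])

```text
t: 12.3
ee_pos: [0.5345, -0.0506, 0.0814]
tcp_rot: [0.373, 3.118, -0.002]
ft_force: [-1.8, -3.6, 5.5]
width: 0.168
```

```bash
python3 -c "
from h import *
st(76.3)"
```

```text
t 12.3 pos [ 0.5345 -0.0506  0.0814] lat -0.0021 toPlungerEnd 0.0091 corr deg [ 0.09  0.05 -0.07] F [-1.78 -3.61  5.47] T [-0.65  0.22 -0.  ] w 0.168
to plunger-.0345 on line:  [-0.00804639 -0.02417358]
```

```bash
python3 -c "
from h import *
a=snap('wrist','w5')[:,:,::-1]; b=snap('side','s5')[:,:,::-1]
c=px('s5',[.534,-.05,.06]).astype(int);print(c)
b=b[c[1]-45:c[1]+45,c[0]-45:c[0]+45]
cv2.imwrite('pics/w5b.png',np.hstack([cv2.resize(cv2.convertScaleAbs(a[100:400,130:430],alpha=1.3),(400,400)),cv2.resize(b,(400,400),interpolation=cv2.INTER_CUBIC)]));st(76.3)
"
```

```text
[265 216]
t 12.4 pos [ 0.5345 -0.0506  0.0814] lat -0.0021 toPlungerEnd 0.0091 corr deg [ 0.09  0.06 -0.07] F [-0.49 -2.49  6.18] T [-0.56  0.26 -0.04] w 0.172
to plunger-.0345 on line:  [-0.0080582  -0.02421914]
```

View pics/w5b.png

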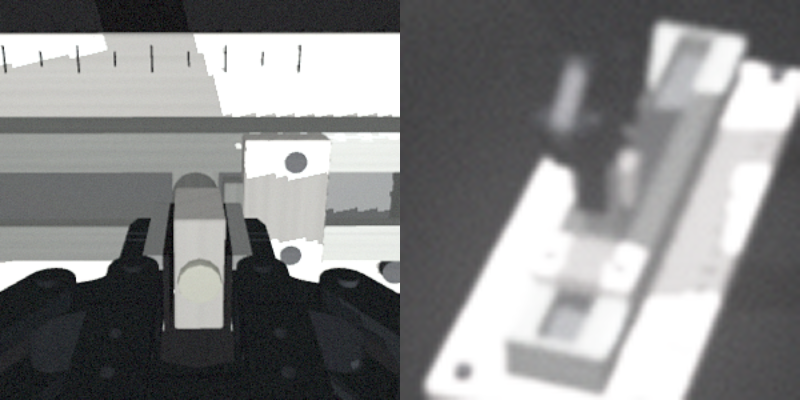

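```bash
python3 -c "
from h import *
f=lambda u,v,z: at('w5',130+(u+.5)*.75-.5,100+(v+.5)*.75-.5,z)
g=lambda n,p: print(n,p.round(4),'toPL',((PL-p[:2])@U).round(4),'lat',((p[:2]-S0)@N).round(4))
g('plunger end top',f(224,184,.049));g('end bottom',f(224,204,.049));g('block face',f(244,160,.05))
g('stem R',f(219,190,.049));g('stem L',f(174,190,.049))
g('pad',f(199,281,.0814-.0561+.07))
g('slot near',f(90,173,.04));g('slot far',f(90,225,.04))
cv2.imwrite('pics/w5c.png',cv2.resize(cv2.imread('pics/w5.png')[210:280,230:330],(800,560),interpolation=cv2.INTER_CUBIC))
"
```

```text
plunger end top [ 0.5261 -0.0387  0.049 ] toPL -0.0005 lat 0.0089
end bottom [ 0.5335 -0.0404  0.049 ] toPL -0.0006 lat 0.0013
block face [ 0.5187 -0.03    0.05  ] toPL -0.0072 lat 0.0182
stem R [ 0.5279 -0.041   0.049 ] toPL 0.0013 lat 0.0067
stem L [ 0.5241 -0.0565  0.049 ] toPL 0.0173 lat 0.0066
pad [ 0.5337 -0.0498  0.0953] toPL 0.0085 lat -0.001
slot near [ 0.5135 -0.0865  0.04  ] toPL 0.049 lat 0.0099
slot far [ 0.5337 -0.0928  0.04  ] toPL 0.0503 lat -0.0113
```

View pics/w5c.png

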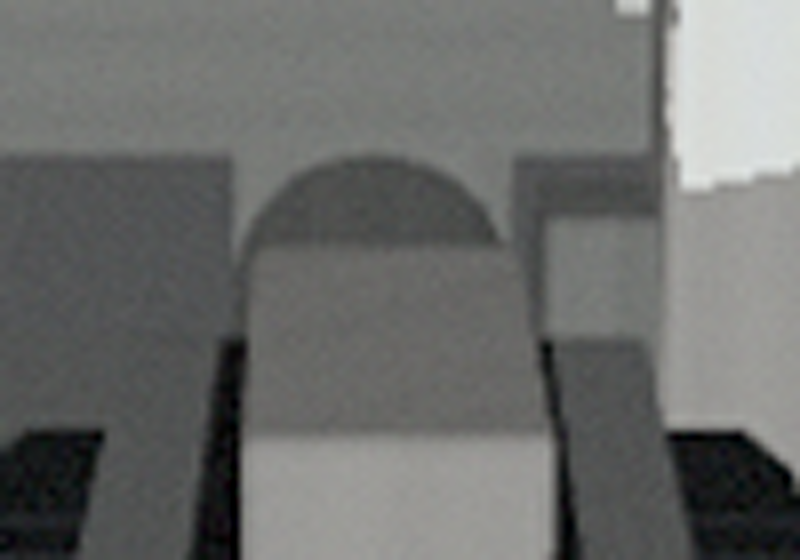

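The plunger end is at crop u≈545, the stem's right edge at about 525 and the block face at 658. The plunger is still fully out, and the gap is about 0.5–1 mm. I'll push on in small steps, reading the force and the plunger's visible length from the pixel rows.

Request:
drive_tool(moves=[{"dx":0,"dy":0.0015,"dz":0,"wx":0.1,"wy":0,"wz":0,"claw":1},{"dx":0,"dy":0.001,"dz":0,"wx":0,"wy":0,"wz":0,"claw":1}])

```text
t: 12.6
ee_pos: [0.5348, -0.0495, 0.0817]
tcp_rot: [0.371, 3.118, -0.003]
ft_force: [-1.8, -6.2, 3.7]
width: 0.169
```

```bash
cat >> h.py <<'E'
def prof(f,v0=240,v1=248,old=False):
    a=cv2.imread('pics/'+f+'.png').mean(2)[v0:v1].mean(0)
    b=cv2.imread('pics/'+f+'.png').mean(2)[214:222].mean(0)
    print(f,'prof 286..320',a[286:320].astype(int).tolist()); print(' stem row232-236', cv2.imread('pics/'+f+'.png').mean(2)[232:236].mean(0)[250:300].astype(int).tolist())
E
python3 -c "
from h import *
st(76.3);snap('wrist','w6');prof('w5');prof('w6');st(76.3)"
```

```text
t 12.6 pos [ 0.5348 -0.0495  0.0817] lat -0.0021 toPlungerEnd 0.0079 corr deg [ 0.11  0.1  -0.13] F [-1.82 -6.22  3.69] T [-1.09  0.26 -0.06] w 0.169
to plunger-.0345 on line:  [-0.00834105 -0.02535385]
w5 prof 286..320 [99, 99, 98, 100, 98, 98, 98, 100, 97, 89, 75, 75, 100, 117, 119, 118, 118, 120, 120, 119, 119, 115, 114, 115, 115, 116, 113, 136, 153, 153, 150, 149, 150, 148]
 stem row232-236 [83, 83, 83, 83, 83, 83, 84, 80, 80, 105, 117, 121, 118, 111, 99, 90, 80, 76, 76, 79, 80, 79, 78, 76, 77, 77, 77, 75, 75, 78, 78, 80, 76, 76, 75, 76, 79, 83, 97, 107, 114, 116, 117, 109, 87, 82, 83, 75, 74, 76]
w6 prof 286..320 [99, 100, 99, 99, 98, 99, 101, 100, 94, 85, 102, 117, 119, 117, 117, 119, 120, 119, 118, 115, 112, 114, 115, 104, 131, 148, 152, 151, 150, 148, 150, 150, 151, 152]
 stem row232-236 [83, 82, 84, 82, 82, 83, 83, 82, 81, 113, 119, 118, 119, 111, 98, 87, 77, 76, 77, 78, 80, 80, 78, 77, 78, 78, 79, 77, 74, 77, 78, 76, 78, 75, 73, 75, 83, 88, 95, 104, 115, 115, 118, 107, 85, 75, 73, 75, 75, 75]
t 12.65 pos [ 0.5348 -0.0494  0.0817] lat -0.0021 toPlungerEnd 0.0079 corr deg [ 0.12  0.1  -0.13] F [-1.18 -5.21  3.53] T [-0.99  0.24 -0.11] w 0.163
to plunger-.0345 on line:  [-0.00831887 -0.02538596]
```

Request:
drive_tool(moves=[{"dx":-0.0002,"dy":0.0015,"dz":0,"wx":0.1,"wy":0.1,"wz":0,"claw":1},{"dx":0,"dy":0.0012,"dz":0,"wx":0,"wy":0,"wz":0,"claw":1}])

```text
t: 12.85
ee_pos: [0.535, -0.0485, 0.0819]
tcp_rot: [0.369, 3.119, -0.005]
ft_force: [-1.9, -6.1, 2.9]
width: 0.167
```

```bash
python3 -c "
from h import *
snap('wrist','w7');prof('w7');st(76.3)"
```

```text
w7 prof 286..320 [98, 99, 99, 99, 98, 98, 101, 101, 92, 90, 104, 116, 119, 118, 117, 119, 120, 119, 118, 115, 113, 103, 132, 149, 153, 152, 150, 149, 150, 150, 152, 152, 153, 154]
 stem row232-236 [83, 82, 81, 82, 85, 82, 81, 82, 80, 113, 120, 118, 119, 110, 97, 89, 81, 77, 77, 81, 78, 77, 80, 78, 77, 77, 77, 78, 76, 75, 76, 79, 78, 75, 73, 77, 83, 87, 99, 108, 115, 115, 119, 101, 81, 77, 74, 75, 74, 75]
t 12.9 pos [ 0.535  -0.0484  0.0819] lat -0.002 toPlungerEnd 0.0068 corr deg [ 0.18  0.05 -0.2 ] F [-0.4  -5.    4.11] T [-1.2   0.2   0.02] w 0.17
to plunger-.0345 on line:  [-0.00848552 -0.02640013]
```

Request:
drive_tool(moves=[{"dx":-0.0002,"dy":0.0013,"dz":0,"wx":0.1,"wy":0.1,"wz":-0.1,"claw":1},{"dx":0,"dy":0.001,"dz":0,"wx":0,"wy":0,"wz":0,"claw":1}])

```text
t: 13.1
ee_pos: [0.5351, -0.048, 0.0819]
tcp_rot: [0.37, 3.119, -0.007]
ft_force: [-1.7, -5.9, 3.6]
width: 0.171
```

```bash
python3 -c "
from h import *
snap('wrist','w8');prof('w8');st(76.3)"
```

```text
w8 prof 286..320 [98, 99, 99, 98, 98, 97, 102, 101, 92, 91, 104, 117, 118, 117, 119, 119, 119, 121, 118, 115, 103, 132, 148, 152, 153, 151, 149, 149, 150, 151, 151, 152, 153, 153]
 stem row232-236 [81, 83, 82, 82, 82, 83, 84, 82, 80, 114, 120, 120, 119, 109, 97, 87, 81, 76, 77, 78, 78, 81, 78, 76, 77, 77, 80, 76, 76, 75, 76, 76, 77, 78, 72, 78, 82, 88, 98, 108, 115, 115, 116, 100, 81, 75, 76, 76, 74, 75]
t 13.15 pos [ 0.5351 -0.048   0.0819] lat -0.002 toPlungerEnd 0.0064 corr deg [ 0.25 -0.01 -0.17] F [-0.14 -6.42  2.78] T [-1.27  0.14 -0.02] w 0.163
to plunger-.0345 on line:  [-0.00858658 -0.02683316]
```

Request:
drive_tool(moves=[{"dx":-0.0002,"dy":0.0013,"dz":0.0003,"wx":0.2,"wy":0,"wz":-0.1,"claw":1},{"dx":0,"dy":0.0011,"dz":0.0006,"wx":0,"wy":0,"wz":0,"claw":1},{"dx":0,"dy":0.0009,"dz":0.0006,"wx":0,"wy":0,"wz":0,"claw":1}])

```text
t: 13.45
ee_pos: [0.5348, -0.0475, 0.0826]
tcp_rot: [0.37, 3.119, -0.008]
ft_force: [1.3, -6.3, -6.8]
width: 0.168
```

```bash
python3 -c "
from h import *
snap('wrist','w9');prof('w9');st(76.3)"
```

```text
w9 prof 286..320 [100, 99, 99, 100, 99, 98, 102, 102, 94, 91, 106, 117, 119, 118, 119, 120, 119, 120, 118, 104, 130, 146, 152, 153, 151, 150, 149, 150, 151, 152, 153, 154, 154, 153]
 stem row232-236 [85, 82, 82, 85, 82, 84, 82, 83, 79, 113, 120, 120, 120, 111, 99, 92, 83, 79, 77, 77, 78, 78, 78, 77, 76, 77, 74, 76, 74, 76, 76, 75, 78, 75, 74, 77, 86, 93, 99, 114, 119, 115, 119, 105, 84, 75, 75, 73, 76, 74]
t 13.5 pos [ 0.5349 -0.0475  0.0826] lat -0.0017 toPlungerEnd 0.006 corr deg [ 0.31  0.01 -0.18] F [ 1.52 -6.89 -4.03] T [-1.21 -0.22 -0.02] w 0.166
to plunger-.0345 on line:  [-0.00840374 -0.02729903]
```

Request:
drive_tool(moves=[{"dx":0,"dy":0.0008,"dz":-0.0004,"wx":0.1,"wy":0,"wz":0,"claw":1},{"dx":0,"dy":0.0006,"dz":-0.0002,"wx":0,"wy":0,"wz":0,"claw":1}])

```text
t: 13.7
ee_pos: [0.5351, -0.0476, 0.082]
tcp_rot: [0.368, 3.119, -0.009]
ft_force: [-2.3, -4.7, 7.8]
width: 0.172
```

```bash
python3 -c "
from h import *
snap('wrist','w10');prof('w10');st(76.3)"
```

```text
w10 prof 286..320 [99, 100, 101, 100, 98, 99, 101, 102, 95, 85, 102, 117, 119, 118, 119, 118, 118, 120, 118, 113, 121, 140, 153, 153, 151, 148, 150, 150, 150, 151, 153, 153, 154, 152]
 stem row232-236 [82, 82, 82, 82, 84, 85, 82, 83, 78, 115, 119, 119, 120, 113, 102, 90, 80, 79, 77, 77, 79, 79, 78, 77, 75, 78, 79, 75, 77, 75, 79, 75, 77, 76, 74, 74, 79, 87, 97, 106, 115, 117, 118, 105, 86, 75, 74, 76, 75, 74]
t 13.75 pos [ 0.5351 -0.0476  0.082 ] lat -0.0019 toPlungerEnd 0.006 corr deg [ 0.34  0.02 -0.23] F [-1.75 -4.46  6.1 ] T [-0.81  0.31 -0.01] w 0.171
to plunger-.0345 on line:  [-0.008591   -0.02722561]
```

Request:
drive_tool(grip_force=20, moves=[{"dx":0,"dy":0.0008,"dz":0.0004,"wx":0,"wy":0,"wz":0,"claw":1},{"dx":0,"dy":0.0005,"dz":0,"wx":0,"wy":0,"wz":0,"claw":0.4},{"dx":0,"dy":0,"dz":0,"wx":0,"wy":0,"wz":0,"claw":0.2},{"dx":0,"dy":0,"dz":0,"wx":0,"wy":0,"wz":0,"claw":-0.2},{"dx":0,"dy":0,"dz":0,"wx":0,"wy":0,"wz":0,"claw":-0.2}])

```text
t: 14.25
ee_pos: [0.5347, -0.0465, 0.0816]
tcp_rot: [0.369, 3.119, -0.01]
ft_force: [-0.4, -0.3, 0.1]
width: 0.599
```

```bash
python3 -c "
from h import *
snap('wrist','w11');prof('w11');st(76.3)"
```

```text
w11 prof 286..320 [92, 90, 84, 76, 85, 84, 94, 109, 116, 118, 118, 118, 120, 119, 120, 117, 114, 113, 120, 140, 154, 153, 151, 149, 149, 150, 151, 152, 153, 154, 153, 154, 152, 153]
 stem row232-236 [84, 84, 82, 81, 82, 82, 89, 112, 119, 118, 121, 119, 111, 105, 97, 89, 87, 83, 83, 80, 79, 74, 76, 77, 75, 74, 77, 76, 78, 81, 82, 83, 86, 95, 107, 112, 117, 120, 118, 115, 118, 107, 85, 78, 81, 78, 77, 80, 79, 78]
t 14.3 pos [ 0.5347 -0.0465  0.0816] lat -0.0013 toPlungerEnd 0.0051 corr deg [ 0.36 -0.02 -0.22] F [ 0.09 -0.07 -0.89] T [ 0.01  0.07 -0.04] w 0.598
to plunger-.0345 on line:  [-0.00818849 -0.02830572]
```

Request:
drive_tool(moves=[{"dx":0,"dy":0,"dz":0.015,"wx":0,"wy":0,"wz":0,"claw":-0.2},{"dx":0,"dy":0,"dz":0.03,"wx":0,"wy":0,"wz":0,"claw":-0.2},{"dx":0,"dy":0,"dz":0.04,"wx":0,"wy":0,"wz":0,"claw":-0.2},{"dx":0,"dy":0,"dz":0.03,"wx":0,"wy":0,"wz":0,"claw":-0.2},{"dx":-0.03,"dy":0,"dz":0,"wx":0,"wy":0,"wz":0,"claw":-0.2},{"dx":-0.04,"dy":0,"dz":0,"wx":0,"wy":0,"wz":0,"claw":-0.2},{"dx":0,"dy":0,"dz":0,"wx":0,"wy":0,"wz":0,"claw":-0.2},{"dx":0,"dy":0,"dz":0,"wx":0,"wy":0,"wz":0,"claw":-0.2}])

```text
t: 15.1
ee_pos: [0.4624, -0.0455, 0.2007]
tcp_rot: [0.368, 3.119, -0.008]
ft_force: [0.7, -1.6, 0.1]
width: 0.596
```

```bash
python3 -c "
from h import *
a=snap('wrist','w12')[:,:,::-1];b=snap('side','s12')[:,:,::-1];d=snap('top','t12')[:,:,::-1]
def crop(im,f,w,o=(0,0)):
    c=px(f,[.535,-.045,.06]).astype(int)+o; x=max(0,min(c[0]-w,560-2*w));y=max(0,min(c[1]-w,420-2*w)); print(f,x,y,w); return cv2.resize(im[y:y+2*w,x:x+2*w],(400,400) if f!='t12' else (250,250),interpolation=cv2.INTER_CUBIC)
o=np.zeros((400,800,3),np.uint8);o[:,:400]=crop(a,'w12',75);o[:,400:]=crop(b,'s12',40)
full=np.zeros((600,800,3),np.uint8);full[:400]=o;full[400:,:267]=cv2.resize(b,(267,200));full[400:,267:534]=cv2.resize(d,(267,200));full[400:,534:734]=cv2.resize(crop(d,'t12',30),(200,200))
cv2.imwrite('pics/f.png',full);st(76.3)
"
```

```text
w12 224 208 75
s12 225 177 40
t12 268 170 30
t 15.25 pos [ 0.4629 -0.0455  0.2002] lat 0.0687 toPlungerEnd 0.0211 corr deg [ 0.31 -0.05 -0.27] F [ 0.09 -0.08  0.79] T [-0.03  0.    0.03] w 0.597
to plunger-.0345 on line:  [ 0.06362698 -0.02927229]
```

View pics/f.png

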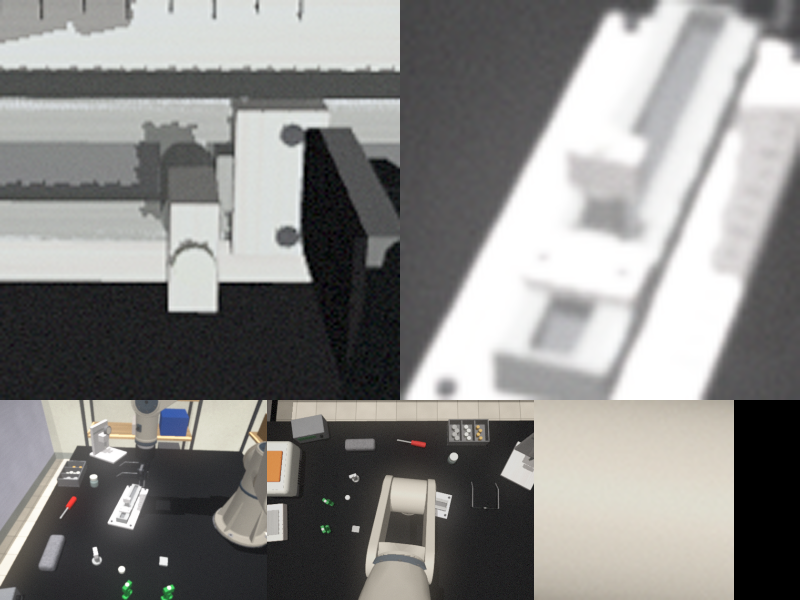

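```bash
python3 -c "
from h import *
f=lambda u,v,z: at('w12',224+(u+.5)*.375-.5,208+(v+.5)*.375-.5,z)
g=lambda n,p: print(n,p.round(4),'toPL',((PL-p[:2])@U).round(4),'lat',((p[:2]-S0)@N).round(4))
H=[f(u,v,.093) for u,v in((169,202),(216,202),(218,312),(168,312))]
for h in H:g('head',h)
c=sum(H)/4;g('headc',c);d=(H[0]+H[1]-H[2]-H[3])[:2];print('bar deg',np.degrees(np.arctan2(d[1],d[0])),np.linalg.norm(d)/2)
g('plunger end',f(217,175,.049));g('block face',f(234,175,.05));g('stemL',f(161,168,.045));g('stemR',f(214,168,.045))
g('slot near',f(60,142,.04));g('slot far',f(60,200,.04))
st(76.3)"
```

```text
head [ 0.5151 -0.0517  0.093 ] toPL 0.0147 lat 0.0166
head [ 0.518  -0.0392  0.093 ] toPL 0.0019 lat 0.0166
head [ 0.5518 -0.046   0.093 ] toPL 0.0005 lat -0.0178
head [ 0.5486 -0.0598  0.093 ] toPL 0.0146 lat -0.0179
headc [ 0.5334 -0.0492  0.093 ] toPL 0.008 lat -0.0006
bar deg 167.56297998864397 0.03446099088616303
plunger end [ 0.5321 -0.0389  0.049 ] toPL -0.0017 lat 0.003
block face [ 0.5329 -0.0336  0.05  ] toPL -0.0071 lat 0.0035
stemL [ 0.5275 -0.0563  0.045 ] toPL 0.0163 lat 0.0034
stemR [ 0.5315 -0.0395  0.045 ] toPL -0.001 lat 0.0035
slot near [ 0.5131 -0.087   0.04  ] toPL 0.0495 lat 0.0101
slot far [ 0.5335 -0.0924  0.04  ] toPL 0.05 lat -0.011
t 15.25 pos [ 0.4629 -0.0455  0.2002] lat 0.0687 toPlungerEnd 0.0211 corr deg [ 0.31 -0.05 -0.27] F [ 0.09 -0.08  0.79] T [-0.03  0.    0.03] w 0.597
to plunger-.0345 on line:  [ 0.06362698 -0.02927229]
```

```bash
python3 -c "
from rig import r
print(r.hand_in())"
```

```text
the job is handed in; nothing more can be done
None
```

I fitted the oblong-foot rest into the channel, let go of it and handed the job in; `hand_in` gives no verdict. I lowered the foot lengthwise into the slot, pressed it to about 10–11 N on the strip and turned it a quarter turn under the lips. I then slid it onto the plunger and let it up until an upward pull met the lips.

The last checks, made with the arm backed off and clear of everything:
- **Angle:** the bar is across the channel, about 1° off.
- **Position:** the head is centred in the slot within about 0.5 mm and stands upright. Its measured size fits the locked height of 27 mm.
- **Plunger:** it is held in by about 1.3–1.6 mm. It was at about 2.1 mm before I opened the jaws and sprang back a little, so it is below the 2 mm aimed for but inside the 0.4–4 mm allowed.
- **Bystanders:** they looked unmoved in the last small overview pictures; I did not measure them.

The plunger and height figures come from pixel readings good to a few tenths of a millimetre. The side forces during the slide were noisy, so I judged the plunger contact mainly from the pictures.

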